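# Re-lay two lift-out slats on a swarf chute

### The job

Finish lining the sloping plywood chute with the two loose full-size aluminium slats, like roof slates: lay one on the lower course and then the other on the upper course. Each must overlap on top of the slat below it, centred across the chute and square to it, its lower edge level with the pair of black marks for its course.

Things in the scene. Friction and masses are not known exactly. Their poses are not given: they have to be found in the camera images.
- chute: fixed plywood board 270 x 210 mm on legs, sloping 18 degrees, top face 65 mm above the bench at its middle. Origin on the bench under the middle; x level, uphill (away from the robot), z up. The lowest slat, 110 x 150 x 5 mm without grip, is screwed on. Two pairs of black marks on the bare 30 mm side margins show where the lower edges of the next two slats go, 75 mm apart; slats overlap by 35 mm.
- lower_course (a point): lower empty course: where the centre of the underside of its slat lies once laid, lower 35 mm on the screwed-down slat, upper edge on the board. x up the slope, y across, z out of the laid slat's upper face; tilted like the laid slat, 14 degrees from level.
- upper_course (a point): upper empty course: where the centre of the underside of its slat lies once laid, 75 mm up the slope from the lower one, lower 35 mm on the lower course's slat, upper edge on the board. x up the slope, y across, z out of the laid slat's upper face; tilted like the laid slat, 14 degrees from level.
- slat_a: loose full-size slat, one of two alike: aluminium plate 110 (x) x 150 (y) x 5 mm, on its middle a dark wooden grip block 12 (x) x 50 (y) mm whose top is 37 mm above the underside; about 0.25 kg. Origin: centre of the underside, z up; same after a half turn. Starts flat on the bench. Not wanted: two undersized slats with the same grip, plates 110 x 85 and 55 x 150 mm.
- slat_b: loose full-size slat, one of two alike: aluminium plate 110 (x) x 150 (y) x 5 mm, on its middle a dark wooden grip block 12 (x) x 50 (y) mm whose top is 37 mm above the underside; about 0.25 kg. Origin: centre of the underside, z up; same after a half turn. Starts flat on the bench. Not wanted: two undersized slats with the same grip, plates 110 x 85 and 55 x 150 mm.
There are look-alikes about, which are no part of the job. What is shaped like the slat_b but blue is not meant. Leave any green look-alike of the slat_a alone.

How it is judged:
By the outcome, as a careful person would: the job done as asked, in the order asked, and still so for the second after the job is handed in, with the robot touching nothing.
It also fails if it takes over 58 s, if anything falls off the work surface, if the arm or the gripper's body presses on something with over 40 N, if the wrist force passes 120 N, or if a joint passes its speed limit or range.

### The arm

A 6-joint arm with a two-finger parallel gripper is mounted at the origin on the work surface. World frame = base frame: x ahead of the robot, y to its left, z up, the work surface at z = 0. Lengths are in m, angles in rad, forces in N, time in s.
With the tool pointing down it reaches from about 0.35 to 0.975 m from the base axis. Payload 7.1 kg.
Tool frame: the origin (TCP) lies at the very end of the fingers, on their centre line; the grasp point (between the pads) lies 19 mm behind it; z points along the fingers, y is the line along which they close (so a half turn about z gives the same grasp; the last joint's range is limited). The gripper opens to 88 mm and grips with 3 to 60 N. Pads are 20 mm wide; open, the fingers measure 115 mm over their backs; the gripper's body (75 mm by 178 mm) begins 61 mm behind the grasp point.
Start: joints at [-1.143, 0.423, 1.63, -0, 1.089, -0.019], TCP at [0.27, -0.564, 0.223] pointing down, gripper open.
Joint ranges: [-3, 3], [-0.9, 2.11], [0.09, 2.58], [-1.31, 4.45], [0.11, 2.69], [-2.54, 2.54]. Speed limits (rad/s): [2.39, 2.39, 3.01, 3.14, 3.14, 3.14].

### API

Orientations are given as a unit quaternion [w, x, y, z].
In Python, from cell import manip, cams gives the robot as it stands. The module is installed in compiled form; this text tells all that it offers.
- The arm moves only by the shell command python3 -m jog 'ROWS' [FORCE]. ROWS is JSON, a list of rows, each an object of numbers: "x", "y", "z": the shift along the tool's x, y, z in mm; "yaw": the turn about the tool's z in degrees; "gripper": the gripper command: -1 is shut, 1 is fully open, values between are in proportion. In form: [{"x": .., "y": .., "z": .., "yaw": .., "gripper": ..}, ...]. A call has 1 to 8 rows; each row is the pose to reach, as a shift and turn from the pose commanded when the call began, along the tool's axes at that moment; what a row does not reach only later rows make up. A row lasts 1/10 s, in which the tool goes at most 50 mm and 8.59 degrees, less where a joint would pass 70% of its speed; a pose out of reach is approached as far as the arm can. A call with a gripper value outside its range is refused whole. The fingers move at their own pace and stop on an object; FORCE is the grip in N (left out, the last holds). Time passes only in rows, so rows that repeat a pose let the fingers close. It gives the time, the measured TCP pose, the force, the opening and the grip force at its end, in the units of the state.
- manip.sense(): the state, without advancing time (a new reading comes with each control period).
- cams.snapshot(name): name is "side" or "top" or "wrist"; returns (picture, depth): 420x560x3 uint8, red, green, blue; 420x560 float32, m along the optical axis (not along the pixel's ray), 0 where there is no reading.
- cams.camera_model(name): a dict with "mtx" (3x3 intrinsics, pixels), "world_from_camera" (4x4, takes a point from camera to world coordinates); the wrist camera has in their place "hand_eye" (4x4, takes a point from camera to tool coordinates, whose origin is the TCP and whose axes are the flange's). Camera axes: x right, y up, looking along -z (the intrinsics and any distortion apply to the point x, -y, -z); pixel columns grow to the right and rows downward; lengths in m; the calibration is good to about 2 mm. A picture is of the moment at which its call begins: read the wrist's pose just before it. camera_model takes no time and is no camera call.
- manip.job_done(): hands the job in; it is judged then, once.
The state is a dict: "time": time; "q": joint angles; "qd": joint speeds; "joint_efforts": joint torques, N m; "eef_pos": TCP position; "tool_rot": TCP orientation; "contact_force": force on the tool from outside, world axes, zero at the start; "wrist_torque": the same for the moment, N m; "gripper_width": finger opening in m; "grasp_force": force on a finger pad.
Only numpy, scipy, OpenCV 4.12 (cv2) and the standard library are available. Lean on these libraries where they do the work, as an engineer would, in place of code of your own. Each camera call takes 0.05 s, during which the arm holds its last target. There are 200 camera calls.

## Working session

There is one attempt and no reset: what is moved stays moved. The work goes in short steps, Python scripts to look and compute and a shell command to move; the robot and the scene stay as the last step left them, time stands still between calls to the robot, and variables do not carry over. Pictures are saved under pics/ and viewed, at most 10 in all, crops included, and the job is handed in when it is done.

```bash
mkdir -p pics
cat > h.py <<'E'
import numpy as np,cv2
from cell import manip,cams
def snap(n,f=None):
    p,d=cams.snapshot(n)
    if f: cv2.imwrite('pics/'+f,cv2.cvtColor(p,cv2.COLOR_RGB2BGR))
    return p,d
def ray(n,uv,T=None):
    m=cams.camera_model(n);K=np.array(m['mtx'])
    T=np.array(m['world_from_camera']) if T is None else T
    uv=np.atleast_2d(uv).astype(float)
    r=np.c_[(uv[:,0]-K[0,2])/K[0,0],-(uv[:,1]-K[1,2])/K[1,1],-np.ones(len(uv))]
    return T[:3,3],r@T[:3,:3].T
def toplane(n,uv,z,T=None):
    o,r=ray(n,uv,T); return o+r*((z-o[2])/r[:,2])[:,None]
def pts(n,d,T=None):
    v,u=np.mgrid[:d.shape[0],:d.shape[1]]
    o,r=ray(n,np.c_[u.ravel(),v.ravel()],T)
    return (o+r*d.ravel()[:,None]).reshape(*d.shape,3)
def wristT():
    s=manip.sense();w,x,y,z=s['tool_rot']
    from scipy.spatial.transform import Rotation as R
    T=np.eye(4);T[:3,:3]=R.from_quat([x,y,z,w]).as_matrix();T[:3,3]=s['eef_pos']
    return T@np.array(cams.camera_model('wrist')['hand_eye'])
E
python3 - <<'E'
from h import *
np.set_printoptions(precision=3,suppress=True)
s=manip.sense();print(s)
a,_=snap('top','top1.png');b,_=snap('side','side1.png')
for n in('top','side'):print(cams.camera_model(n))
print(cams.camera_model('wrist'))
E
```

```text
{'time': 0.0, 'q': array([-1.143,  0.424,  1.631,  0.   ,  1.089, -0.019]), 'qd': array([ 0.002,  0.   ,  0.001, -0.001, -0.001,  0.001]), 'joint_efforts': array([ -0.002, -54.463, -27.367,   0.064,   0.023,  -0.   ]), 'eef_pos': array([ 0.27 , -0.563,  0.222]), 'tool_rot': array([-0.001,  0.975,  0.222, -0.   ]), 'contact_force': array([0.289, 0.284, 0.212]), 'wrist_torque': array([ 0.021,  0.019, -0.044]), 'grasp_force': 0.0, 'gripper_width': 0.08780556444269445}
{'mtx': array([[398.085,   0.   , 283.646],
       [  0.   , 398.085, 208.254],
       [  0.   ,   0.   ,   1.   ]]), 'world_from_camera': array([[ 0.001,  0.987, -0.162,  0.311],
       [-1.   ,  0.001,  0.001, -0.163],
       [ 0.002,  0.162,  0.987,  0.996],
       [ 0.   ,  0.   ,  0.   ,  1.   ]])}
{'mtx': array([[499.703,   0.   , 280.727],
       [  0.   , 499.703, 207.801],
       [  0.   ,   0.   ,   1.   ]]), 'world_from_camera': array([[-1.   ,  0.023, -0.009,  0.427],
       [-0.019, -0.487,  0.873,  1.008],
       [ 0.016,  0.873,  0.487,  0.752],
       [ 0.   ,  0.   ,  0.   ,  1.   ]])}
{'mtx': array([[307.475,   0.   , 281.733],
       [  0.   , 307.475, 211.53 ],
       [  0.   ,   0.   ,   1.   ]]), 'hand_eye': array([[ 0.002,  0.955,  0.298,  0.083],
       [ 1.   , -0.002, -0.   , -0.   ],
       [ 0.   ,  0.298, -0.955, -0.163],
       [ 0.   ,  0.   ,  0.   ,  1.   ]])}
```

View pics/top1.png

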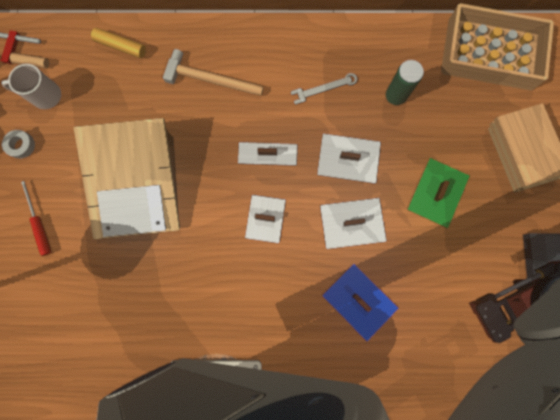

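View pics/side1.png

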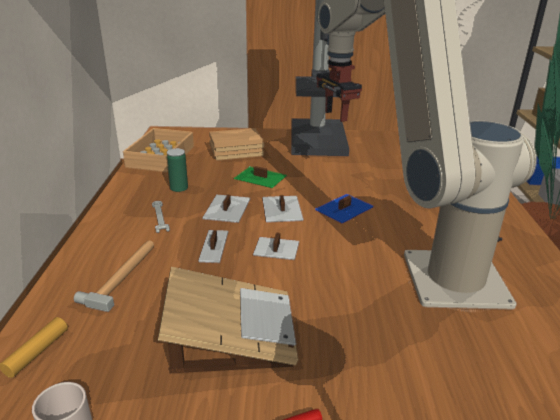

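The top view shows the two full-size bare slats at about (349,157) and (353,224). The undersized ones are at (268,153) and (265,218), and the blue and green ones are look-alikes. The chute is at (128,180), with its lower end and the screwed slat towards the robot. The side view agrees. It also shows two marks on each margin.

Run:
```python
from h import *
np.set_printoptions(precision=4,suppress=True)
a,d=snap('top')
hsv=cv2.cvtColor(a,cv2.COLOR_RGB2HSV)
m=((hsv[...,1]<50)&(hsv[...,2]>140)).astype(np.uint8)*255
m=cv2.morphologyEx(m,cv2.MORPH_CLOSE,np.ones((9,9)))
for c in cv2.findContours(m,0,2)[0]:
    if cv2.contourArea(c)<600: continue
    w=toplane('top',c[:,0,:],.005)[:,:2].astype(np.float32)
    r=cv2.minAreaRect(w*1000); x,y,ww,hh=cv2.boundingRect(c)
    g=hsv[y:y+hh,x:x+ww]; k=np.argwhere(g[...,2]<90)
    b=None
    if len(k)>20:
        bw=toplane('top',k[:,::-1]+[x,y],.037)*1000; b=cv2.minAreaRect(bw[:,:2].astype(np.float32))
    print((x,y,ww,hh),r,'block',b)
P=pts('top',d)
reg=np.zeros(d.shape,np.uint8); cv2.fillPoly(reg,[np.array([[88,130],[155,128],[157,178],[95,182]])],1)
q=P[(reg>0)&(d>0)];c=q.mean(0);n=np.linalg.svd(q-c)[2][2];n*=np.sign(n[2]);print('plane',c,n,np.degrees(np.arccos(n[2])),'uphill az',np.degrees(np.arctan2(-n[1],-n[0])))
crop=a[110:245,65:190]; cv2.imwrite('pics/c1.png',cv2.cvtColor(cv2.resize(crop,None,fx=4.4,fy=4.4,interpolation=2),cv2.COLOR_RGB2BGR))
```

```text
(321, 198, 65, 50) ((437.9162292480469, -338.1753845214844), (110.03094482421875, 150.53453063964844), 6.993349552154541) block None
(246, 195, 39, 48) ((448.8807678222656, -118.39335632324219), (85.39991760253906, 110.114013671875), 81.63058471679688) block None
(97, 185, 69, 48) ((468.60443115234375, 220.38681030273438), (117.91533660888672, 165.7546844482422), 6.591619491577148) block None
(238, 143, 59, 22) ((617.9883422851562, -122.50298309326172), (149.07022094726562, 55.059288024902344), 88.27618408203125) block ((611.5733642578125, -124.35490417480469), (10.37730598449707, 42.53533172607422), 0.0710379108786583)
(318, 134, 62, 49) ((606.5000610351562, -333.21405029296875), (150.7701416015625, 110.86331176757812), 81.63247680664062) block ((598.7850952148438, -329.0714111328125), (43.40795135498047, 10.119787216186523), 76.53993225097656)
(0, 65, 41, 31) ((817.5947265625, 529.9996948242188), (83.62992095947266, 96.98863220214844), 44.921539306640625) block ((784.068359375, 513.6099243164062), (51.950111389160156, 15.753608703613281), 67.27417755126953)
plane [0.5909 0.2155 0.0839] [-0.3077 -0.0311  0.951 ] 18.016338828443402 uphill az 5.7731227092732285
```

View pics/c1.png

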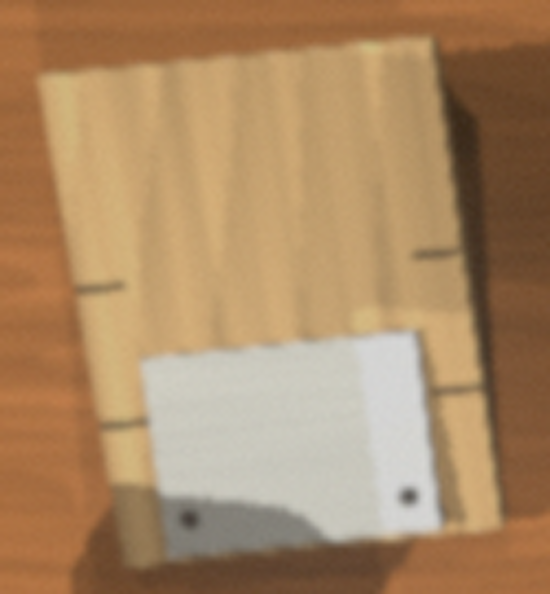

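The crop shows the lower marks at about (125,425) left and (462,388) right, and the upper marks at (100,288) and (438,253). All four are crisp.

```bash
cat > chute.py <<'E'
from h import *
# board plane & marks -> target pivots
def solve(n,uvs,c,nrm,T=None):
    o,r=ray(n,uvs,T); return o+r*((c-o)@nrm/(r@nrm))[:,None]
def targets(Mll,Mlr,Mul,Mur,nrm,h=.029):
    across=(Mll-Mlr+Mul-Mur);across/=np.linalg.norm(across)
    up=np.cross(across,nrm);up/=np.linalg.norm(up)
    out=[]
    for L,R in((Mll,Mlr),(Mul,Mur)):
        m=(L+R)/2;t=np.radians(4)
        C=m+up*.0549+nrm*.0038
        sn=nrm*np.cos(t)+up*np.sin(t)
        out.append((C,C+sn*h))
    return np.degrees(np.arctan2(up[1],up[0])),out
E
python3 - <<'E'
from chute import *
np.set_printoptions(precision=4,suppress=True)
f=lambda p:np.array(p)/4.4+[65,110]-.4
uv=f([[125,425],[462,388],[100,288],[438,253]])
az=np.radians(5.8);nrm=np.array([-np.sin(np.radians(18))*np.cos(az),-np.sin(np.radians(18))*np.sin(az),np.cos(np.radians(18))])
c=np.array([.5909,.2155,.0839])
M=solve('top',uv,c,nrm);print(M)
print(targets(*M,nrm))
K=solve('top',f([[40,75],[432,38],[125,568],[502,527]]),c,nrm);print(K,K.mean(0),np.linalg.norm(K[0]-K[1]),np.linalg.norm(K[0]-K[2]))
print('slat',solve('top',f([[141,357],[418,331],[165,562],[441,527]]),c+nrm*.005,nrm))
E
```

```text
[[0.4718 0.2955 0.048 ]
 [0.4926 0.1114 0.0487]
 [0.5432 0.3036 0.0714]
 [0.5629 0.1213 0.0718]]
(np.float64(6.3458373956279575), [(array([0.5329, 0.2091, 0.0689]), array([0.5259, 0.2084, 0.0971])), (array([0.6038, 0.2181, 0.0921]), array([0.5968, 0.2174, 0.1203]))])
[[0.6507 0.327  0.1069]
 [0.6717 0.1195 0.1069]
 [0.3954 0.301  0.0235]
 [0.4184 0.0925 0.0241]] [0.5341 0.21   0.0654] 0.20852236791008139 0.2698306031143224
slat [[0.5066 0.282  0.0641]
 [0.5212 0.1324 0.0639]
 [0.3983 0.2766 0.0289]
 [0.4177 0.1247 0.0302]]
```

```bash
python3 -m jog '[{"x":249,"y":-130,"z":60,"yaw":18.7,"gripper":1},{"x":249,"y":-130,"z":60,"yaw":18.7,"gripper":1},{"x":249,"y":-130,"z":60,"yaw":18.7,"gripper":1},{"x":249,"y":-130,"z":60,"yaw":18.7,"gripper":1},{"x":249,"y":-130,"z":60,"yaw":18.7,"gripper":1},{"x":249,"y":-130,"z":60,"yaw":18.7,"gripper":1},{"x":249,"y":-130,"z":60,"yaw":18.7,"gripper":1},{"x":249,"y":-130,"z":60,"yaw":18.7,"gripper":1}]' 15
cat > look.py <<'E'
from h import *
import sys
np.set_printoptions(precision=4,suppress=True)
s=manip.sense();T=wristT();Tt=T@np.linalg.inv(np.array(cams.camera_model('wrist')['hand_eye']))
a,_=snap('wrist',sys.argv[1]);print(s['time'],Tt[:3,3],'az',np.degrees(np.arctan2(Tt[1,0],Tt[0,0])),'zt',Tt[:3,2],s['contact_force'])
hsv=cv2.cvtColor(a,cv2.COLOR_RGB2HSV)
m=((hsv[...,1]<50)&(hsv[...,2]>110)).astype(np.uint8)*255
m=cv2.morphologyEx(m,cv2.MORPH_CLOSE,np.ones((25,25)))
for c in cv2.findContours(m,0,2)[0]:
    if cv2.contourArea(c)<4000: continue
    r=cv2.minAreaRect((toplane('wrist',c[:,0,:],.005,T)[:,:2]*1000).astype(np.float32));print(cv2.boundingRect(c),r)
    mm=np.zeros(m.shape,np.uint8);cv2.drawContours(mm,[c],-1,255,-1)
    k=np.argwhere((mm>0)&(hsv[...,2]<110)&(hsv[...,1]>70))
    if len(k)>50:print(' block',cv2.minAreaRect((toplane('wrist',k[:,::-1],.037,T)[:,:2]*1000).astype(np.float32)))
E
python3 look.py w1.png
```

```text
time: 0.95
eef_pos: [0.4387, -0.3383, 0.1625]
tool_rot: [-0.0, 0.998, 0.061, -0.0]
contact_force: [0.0, 0.1, -0.2]
gripper_width: 0.0876
grasp_force: 0.0
0.95 [ 0.4387 -0.3383  0.1625] az 7.030953798042204 zt [-0.0006  0.0001 -1.    ] [ 0.024   0.1252 -0.1502]
(206, 144, 147, 100) ((438.30596923828125, -335.0408630371094), (109.35215759277344, 150.2415008544922), 7.1334404945373535)
 block ((441.41864013671875, -334.73614501953125), (16.10716438293457, 46.94407272338867), 7.129713535308838)
(27, 96, 91, 124) ((448.77294921875, -115.22174072265625), (85.74554443359375, 110.19874572753906), 81.75922393798828)
 block ((451.5354309082031, -126.56657409667969), (57.65055465698242, 18.42376136779785), 82.19598388671875)
(204, 0, 183, 103) ((596.5671997070312, -326.99713134765625), (151.8966827392578, 90.05545043945312), 81.66070556640625)
 block ((602.9608764648438, -328.7766418457031), (48.1301383972168, 17.50388526916504), 81.65166473388672)
```

View pics/w1.png

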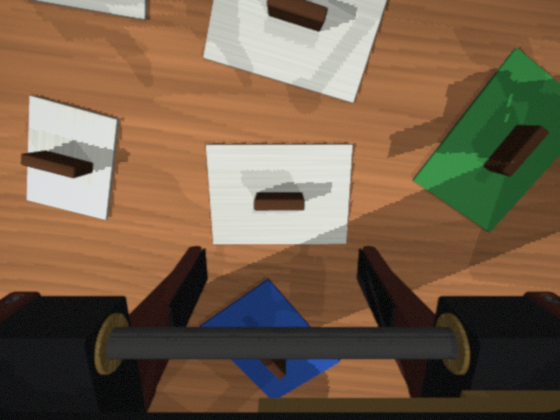

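The wrist view shows the nearer full slat directly ahead, with its block at (279,201) and square to the tool. I'll descend and grip the block by its ends.

```bash
python3 -m jog '[{"x":-0.5,"y":-2,"z":50,"gripper":1},{"x":-0.5,"y":-2,"z":100,"gripper":1},{"x":-0.5,"y":-2,"z":140,"gripper":1},{"x":-0.5,"y":-2,"z":151.5,"gripper":1},{"x":-0.5,"y":-2,"z":151.5,"gripper":1},{"x":-0.5,"y":-2,"z":151.5,"gripper":-1},{"x":-0.5,"y":-2,"z":151.5,"gripper":-1},{"x":-0.5,"y":-2,"z":151.5,"gripper":-1}]' 15
python3 -m jog '[{"z":0,"gripper":-1},{"z":0,"gripper":-1},{"z":-20,"gripper":-1},{"z":-60,"gripper":-1},{"z":-110,"gripper":-1},{"z":-160,"gripper":-1},{"z":-160,"gripper":-1}]' 15
```

```text
$[0]: bad value
$[0]: bad value
```

```bash
python3 -m jog '[{"x":-0.5,"y":-2,"z":50,"yaw":0,"gripper":1},{"x":-0.5,"y":-2,"z":100,"yaw":0,"gripper":1},{"x":-0.5,"y":-2,"z":140,"yaw":0,"gripper":1},{"x":-0.5,"y":-2,"z":151.5,"yaw":0,"gripper":1},{"x":-0.5,"y":-2,"z":151.5,"yaw":0,"gripper":1},{"x":-0.5,"y":-2,"z":151.5,"yaw":0,"gripper":-1},{"x":-0.5,"y":-2,"z":151.5,"yaw":0,"gripper":-1},{"x":-0.5,"y":-2,"z":151.5,"yaw":0,"gripper":-1}]' 15
```

```text
time: 1.8
eef_pos: [0.4388, -0.3379, 0.0131]
tool_rot: [0.001, 0.998, 0.06, 0.001]
contact_force: [-0.2, -0.3, -1.4]
gripper_width: 0.0674
grasp_force: 0.0
```

```bash
python3 -m jog '[{"x":0,"y":0,"z":1,"yaw":0,"gripper":-1},{"x":0,"y":0,"z":1,"yaw":0,"gripper":-1},{"x":0,"y":0,"z":1,"yaw":0,"gripper":-1},{"x":0,"y":0,"z":1,"yaw":0,"gripper":-1},{"x":0,"y":0,"z":1,"yaw":0,"gripper":-1}]' 15
```

```text
time: 2.3
eef_pos: [0.4378, -0.3367, 0.0107]
tool_rot: [-0.0, 0.998, 0.06, 0.0]
contact_force: [-0.8, 1.9, 7.1]
gripper_width: 0.0503
grasp_force: 15.0
```

```bash
python3 -m jog '[{"x":0,"y":0,"z":-20,"yaw":0,"gripper":-1},{"x":0,"y":0,"z":-60,"yaw":0,"gripper":-1},{"x":0,"y":0,"z":-100,"yaw":0,"gripper":-1},{"x":0,"y":-20,"z":-140,"yaw":0,"gripper":-1},{"x":15,"y":-50,"z":-150,"yaw":0,"gripper":-1},{"x":27,"y":-90,"z":-150,"yaw":0,"gripper":-1},{"x":39,"y":-135,"z":-150,"yaw":0,"gripper":-1},{"x":50,"y":-180,"z":-150,"yaw":0,"gripper":-1}]' 25
python3 -m jog '[{"x":14,"y":-45,"z":0,"yaw":0.9,"gripper":-1},{"x":27,"y":-90,"z":0,"yaw":0.9,"gripper":-1},{"x":40,"y":-135,"z":0,"yaw":0.9,"gripper":-1},{"x":54,"y":-180,"z":0,"yaw":0.9,"gripper":-1},{"x":67,"y":-225,"z":0,"yaw":0.9,"gripper":-1},{"x":80,"y":-270,"z":0,"yaw":0.9,"gripper":-1},{"x":94,"y":-315,"z":0,"yaw":0.9,"gripper":-1},{"x":104,"y":-350,"z":0,"yaw":0.9,"gripper":-1}]' 25
python3 -m jog '[{"x":0,"y":0,"z":0,"yaw":0,"gripper":-1},{"x":0,"y":0,"z":0,"yaw":0,"gripper":-1}]' 25; python3 look.py w2.png
```

```text
time: 3.1
eef_pos: [0.4655, -0.1506, 0.1602]
tool_rot: [-0.0, 0.998, 0.06, -0.0]
contact_force: [0.7, 0.5, -2.8]
gripper_width: 0.0502
grasp_force: 25.0
time: 3.9
eef_pos: [0.5268, 0.2104, 0.1599]
tool_rot: [-0.0, 0.999, 0.053, -0.0]
contact_force: [0.0, 0.4, -2.0]
gripper_width: 0.0497
grasp_force: 25.0
time: 4.1
eef_pos: [0.5261, 0.2082, 0.1595]
tool_rot: [0.0, 0.999, 0.053, -0.001]
contact_force: [0.3, -0.4, -3.2]
gripper_width: 0.05
grasp_force: 25.0
4.1 [0.5261 0.2082 0.1595] az 6.122188759189557 zt [-0.0014 -0.0009 -1.    ] [ 0.3079 -0.449  -3.191 ]
(146, 168, 271, 129) ((480.8059387207031, 203.6575164794922), (151.88949584960938, 281.9591979980469), 6.208399772644043)
 block ((479.3656005859375, 203.71505737304688), (5.50855016708374, 120.43761444091797), 6.201962947845459)
```

View pics/w2.png

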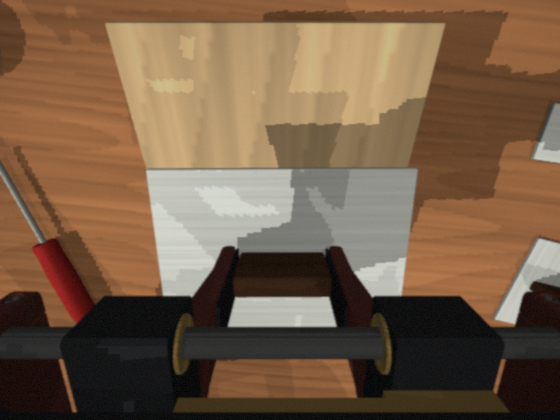

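The slat is held square and level. Its far corners are at (147,169) and (416,169), and the board's top corners are at (107,23) and (443,23). The board's midline looks about 4 mm left of the slat's, so I'll measure both in this one picture.

```bash
cat > rel.py <<'E'
from chute import *
import sys
np.set_printoptions(precision=4,suppress=True)
T=wristT();a=cv2.cvtColor(cv2.imread('pics/'+sys.argv[1]),cv2.COLOR_BGR2LAB).astype(float)
H=float(sys.argv[2])
def edges(rows,lw,rw):
    L=[];R=[]
    for v in rows:
        g=np.abs(np.gradient(cv2.GaussianBlur(a[v-2:v+3],(5,5),1.2).mean(0),axis=0)).sum(1)
        f=lambda w,v=v:(w(v)[0]+np.argmax(g[w(v)[0]:w(v)[1]]))
        L.append([f(lw),v]);R.append([f(rw),v])
    return np.array(L),np.array(R)
def fit(p):
    for _ in range(3):
        c=np.polyfit(p[:,1],p[:,0],1);e=np.abs(np.polyval(c,p[:,1])-p[:,0]);p=p[e<=max(1.5,np.median(e)*2)]
    return c,len(p)
Rt=T@np.linalg.inv(np.array(cams.camera_model('wrist')['hand_eye']))
tool=lambda P:(P-Rt[:3,3])@Rt[:3,:3]*1000
az=np.radians(6.1);t=np.radians(18);nrm=np.array([-np.sin(t)*np.cos(az),-np.sin(t)*np.sin(az),np.cos(t)])
c0=np.array([.5341,.21,.0654])
L,R=edges(range(30,160,4),lambda v:(int(107+40*(v-23)/146)-14,int(107+40*(v-23)/146)+14),lambda v:(int(443-35*(v-23)/146)-14,int(443-35*(v-23)/146)+14))
(cl,n1),(cr,n2)=fit(L),fit(R)
for v in (35,150):
    P=tool(solve('wrist',[[np.polyval(cl,v),v],[np.polyval(cr,v),v]],c0,nrm,T));print('board',v,P,'mid y',P[:,1].mean(),n1,n2,np.ptp(P[:,1]))
L,R=edges(range(180,285,4),lambda v:(int(147+15*(v-169)/126)-10,int(147+15*(v-169)/126)+10),lambda v:(int(416-13*(v-169)/126)-10,int(416-13*(v-169)/126)+10))
(cl,n1),(cr,n2)=fit(L),fit(R)
for v in (175,280):
    P=tool(toplane('wrist',[[np.polyval(cl,v),v],[np.polyval(cr,v),v]],H,T));print('slat',v,P,'mid y',P[:,1].mean(),n1,n2,np.ptp(P[:,1]))
E
python3 rel.py w2.png 0.1535
```

```text
board 35 [[ 130.4454 -109.6112   54.1389]
 [ 130.7867   99.6336   54.2586]] mid y -4.9887837739803516 33 33 209.2447537597224
board 150 [[  56.9043 -109.4713   78.176 ]
 [  57.2264   99.9309   78.3022]] mid y -4.770246486463414 33 33 209.4021960074238
slat 175 [[ 50.9405 -75.6335   5.8857]
 [ 51.1626  74.2754   6.0017]] mid y -0.6790447960684105 27 27 149.90891428368514
slat 280 [[-14.5551 -75.2947   6.0003]
 [-14.3607  74.617    6.1164]] mid y -0.33884306111942664 27 27 149.91172503669145
```

The relative measurement says to shift the slat 4.4 mm towards tool -y and about 1.5 mm uphill. I'll lower it now with a light grip so the slat can pivot on its block ends.

```bash
python3 -m jog '[{"x":1.3,"y":-4.5,"z":30,"yaw":0,"gripper":-1},{"x":1.3,"y":-4.5,"z":55,"yaw":0,"gripper":-1},{"x":1.3,"y":-4.5,"z":62,"yaw":0,"gripper":-1},{"x":1.3,"y":-4.5,"z":62,"yaw":0,"gripper":-1}]' 12
python3 -m jog '[{"x":0,"y":0,"z":3,"yaw":0,"gripper":-1},{"x":0,"y":0,"z":6,"yaw":0,"gripper":-1},{"x":0,"y":0,"z":9,"yaw":0,"gripper":-1},{"x":0,"y":0,"z":12,"yaw":0,"gripper":-1},{"x":0,"y":0,"z":15,"yaw":0,"gripper":-1},{"x":0,"y":0,"z":17,"yaw":0,"gripper":-1},{"x":0,"y":0,"z":18,"yaw":0,"gripper":-1},{"x":0,"y":0,"z":18,"yaw":0,"gripper":-1}]' 7
```

```text
time: 4.55
eef_pos: [0.5268, 0.2109, 0.0972]
tool_rot: [0.001, 0.999, 0.052, -0.001]
contact_force: [-0.4, -0.2, -2.0]
gripper_width: 0.0499
grasp_force: 12.0
time: 5.35
eef_pos: [0.5279, 0.2125, 0.08]
tool_rot: [-0.0, 0.999, 0.052, 0.0]
contact_force: [0.5, 0.1, -2.4]
gripper_width: 0.0498
grasp_force: 7.0
```

```bash
python3 -m jog '[{"x":0,"y":0,"z":1,"yaw":0,"gripper":-1},{"x":0,"y":0,"z":2,"yaw":0,"gripper":-1},{"x":0,"y":0,"z":2,"yaw":0,"gripper":-1}]' 7
python3 look.py w3.png
```

```text
time: 5.65
eef_pos: [0.528, 0.2125, 0.0783]
tool_rot: [-0.0, 0.999, 0.052, 0.0]
contact_force: [-1.3, 0.2, 1.2]
gripper_width: 0.0496
grasp_force: 7.0
5.65 [0.528  0.2125 0.0783] az 5.997698226812995 zt [ 0.0005  0.0002 -1.    ] [-1.264   0.2296  1.1823]
(135, 170, 294, 127) ((514.7719116210938, 211.711669921875), (111.33698272705078, 227.08584594726562), 6.0918755531311035)
```

View pics/w3.png

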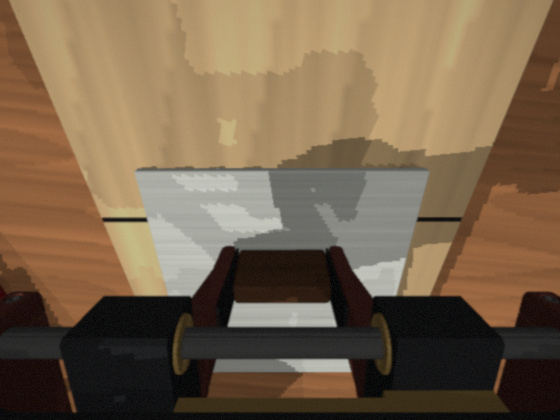

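Laid and centred: the slat spans columns 137–428, and the upper marks are symmetric at (102–148) and (418–462), row 218. Next I'll check the distance from the marks to the slat's upper edge, which should be 35 mm.

```bash
cat > dist.py <<'E'
from chute import *
import sys
np.set_printoptions(precision=4,suppress=True)
a=cv2.imread('pics/'+sys.argv[1]);g=cv2.cvtColor(a,cv2.COLOR_BGR2GRAY).astype(int)
T=wristT()
for c in(112,125,440,452):print('mark col',c,g[210:228,c])
for c in(160,230,320,410):print('edge col',c,g[160:180,c])
az=np.radians(6.1);t=np.radians(18);n=np.array([-np.sin(t)*np.cos(az),-np.sin(t)*np.sin(az),np.cos(t)])
c0=np.array([.5341,.2126,.0654]);up=np.array([np.cos(t)*np.cos(az),np.cos(t)*np.sin(az),np.sin(t)])
m=solve('wrist',[[125,float(sys.argv[2])],[440,float(sys.argv[2])]],c0,n,T)
e=solve('wrist',[[150,float(sys.argv[3])],[415,float(sys.argv[3])]],c0+n*.005,n,T)
print(((e-c0)@up).mean()*1000,((m-c0)@up).mean()*1000,'diff',((e-c0)@up).mean()*1000-((m-c0)@up).mean()*1000)
E
python3 dist.py w3.png 218.5 170.5
```

```text
mark col 112 [177 174 175 174 175 173 161 112  52  23  22  65 129 161 169 170 170 169]
mark col 125 [180 182 179 180 181 181 170 116  57  25  22  72 136 174 181 181 181 181]
mark col 440 [106 104 104 104 105 103  92  52  10  15  22  55  92 102 103 104 104 104]
mark col 452 [106 106 106 106 106 106  95  54  19  17  18  55  94 104 105 106 107 104]
edge col 160 [153 154 152 151 148 148 144 136 111  97 107 142 163 172 176 173 173 171
 173 172]
edge col 230 [160 162 160 161 160 162 161 149 109  94 112 147 165 173 176 187 191 195
 194 193]
edge col 320 [100  98  98  99  98  98  98  97  91  92 103 116 112 112 106 107 106 109
 108 105]
edge col 410 [103 100 101  92  87  85  86  86  88  94 107 126 135 137 137 137 139 139
 137 137]
54.17867706358724 20.352772097459233 diff 33.82590496612801
```

Distance is about 34.5 mm against 35, which is good. I'll release, back off and check the lower edge.

```bash
python3 -m jog '[{"x":0,"y":0,"z":0,"yaw":0,"gripper":-0.4},{"x":0,"y":0,"z":0,"yaw":0,"gripper":1},{"x":0,"y":0,"z":0,"yaw":0,"gripper":1},{"x":0,"y":0,"z":0,"yaw":0,"gripper":1},{"x":0,"y":0,"z":-10,"yaw":0,"gripper":1},{"x":0,"y":0,"z":-40,"yaw":0,"gripper":1},{"x":0,"y":0,"z":-80,"yaw":0,"gripper":1},{"x":-30,"y":0,"z":-120,"yaw":0,"gripper":1}]' 7
python3 -m jog '[{"x":-50,"y":0,"z":-10,"yaw":0,"gripper":1},{"x":-60,"y":0,"z":-10,"yaw":0,"gripper":1},{"x":-60,"y":0,"z":-10,"yaw":0,"gripper":1}]' 7
python3 look.py w4.png
```

```text
time: 6.5
eef_pos: [0.5004, 0.2098, 0.2004]
tool_rot: [-0.0, 0.999, 0.052, 0.002]
contact_force: [0.4, 0.4, 0.2]
gripper_width: 0.0878
grasp_force: 0.0
time: 6.8
eef_pos: [0.4371, 0.2029, 0.2091]
tool_rot: [-0.0, 0.999, 0.053, 0.001]
contact_force: [-0.7, -0.1, 0.4]
gripper_width: 0.0878
grasp_force: 0.0
6.8 [0.4371 0.2029 0.2091] az 6.047806697203287 zt [ 0.001   0.0004 -1.    ] [-0.7181 -0.1309  0.362 ]
(487, 152, 73, 99) ((450.43402099609375, -120.61015319824219), (101.80960845947266, 113.0807876586914), 81.8489761352539)
 block ((475.7187805175781, -96.76811218261719), (49.96595764160156, 56.9508056640625), 75.37959289550781)
(192, 33, 181, 186) ((499.60113525390625, 209.9764404296875), (206.35142517089844, 191.78158569335938), 6.129511833190918)
 block ((528.0237426757812, 213.00634765625), (18.54193115234375, 60.00126647949219), 6.137733459472656)
```

View pics/w4.png

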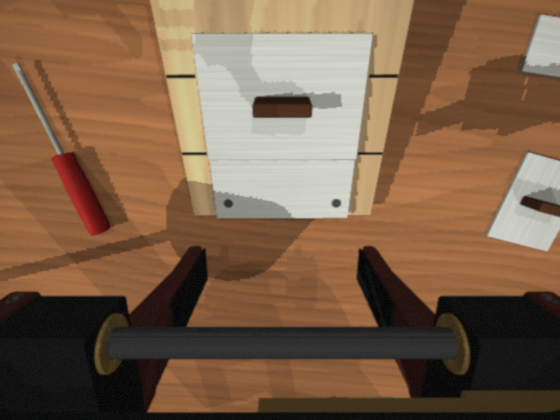

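The lower slat is square and centred. Its lower edge is at row 158 and the marks at row 154, which is what parallax from the raised face should give. Now slat B.

```bash
python3 -m jog '[{"x":10,"y":50,"z":0,"yaw":3,"gripper":1},{"x":20,"y":99,"z":0,"yaw":6,"gripper":1},{"x":30,"y":148,"z":0,"yaw":9,"gripper":1},{"x":41,"y":197,"z":0,"yaw":12,"gripper":1},{"x":51,"y":246,"z":0,"yaw":14.4,"gripper":1},{"x":61,"y":295,"z":0,"yaw":14.4,"gripper":1},{"x":71,"y":344,"z":0,"yaw":14.4,"gripper":1},{"x":81,"y":392,"z":0,"yaw":14.4,"gripper":1}]' 15
```

```text
time: 7.65
eef_pos: [0.5612, -0.1813, 0.2073]
tool_rot: [0.0, 0.997, -0.074, -0.0]
contact_force: [1.6, 0.3, 0.1]
gripper_width: 0.088
grasp_force: 0.0
```

```bash
python3 -m jog '[{"x":22,"y":44,"z":10,"yaw":0,"gripper":1},{"x":44,"y":88,"z":30,"yaw":0,"gripper":1},{"x":64,"y":128,"z":45,"yaw":0,"gripper":1},{"x":69,"y":143,"z":50,"yaw":0,"gripper":1},{"x":69,"y":143,"z":50,"yaw":0,"gripper":1},{"x":69,"y":143,"z":50,"yaw":0,"gripper":1}]' 15; python3 look.py w5.png
```

```text
time: 8.25
eef_pos: [0.6069, -0.3293, 0.1573]
tool_rot: [-0.0, 0.997, -0.074, -0.001]
contact_force: [-0.1, -0.1, 0.7]
gripper_width: 0.0877
grasp_force: 0.0
8.25 [ 0.6069 -0.3293  0.1573] az -8.431000678155618 zt [-0.0012  0.001  -1.    ] [-0.0785 -0.1098  0.7296]
(0, 182, 163, 63) ((618.3814697265625, -113.55150604248047), (163.61856079101562, 55.98320388793945), 88.11082458496094)
 block ((621.1934204101562, -128.85879516601562), (65.23568725585938, 16.31144142150879), 88.2816162109375)
(209, 144, 149, 101) ((607.2900390625, -329.7489013671875), (150.20948791503906, 108.84791564941406), 81.66553497314453)
 block ((610.1764526367188, -329.9671630859375), (47.11146926879883, 15.857025146484375), 81.6820068359375)
```

```bash
python3 -m jog '[{"x":0,"y":0.5,"z":50,"yaw":0,"gripper":1},{"x":0,"y":0.5,"z":100,"yaw":0,"gripper":1},{"x":0,"y":0.5,"z":135,"yaw":0,"gripper":1},{"x":0,"y":0.5,"z":146,"yaw":0,"gripper":1},{"x":0,"y":0.5,"z":146,"yaw":0,"gripper":1},{"x":0,"y":0.5,"z":146,"yaw":0,"gripper":-1},{"x":0,"y":0.5,"z":146,"yaw":0,"gripper":-1},{"x":0,"y":0.5,"z":146,"yaw":0,"gripper":-1}]' 15
python3 -m jog '[{"x":0,"y":0,"z":0,"yaw":0,"gripper":-1},{"x":0,"y":0,"z":0,"yaw":0,"gripper":-1},{"x":0,"y":0,"z":0,"yaw":0,"gripper":-1},{"x":0,"y":0,"z":0,"yaw":0,"gripper":-1}]' 25
```

```text
time: 9.1
eef_pos: [0.6083, -0.3308, 0.0145]
tool_rot: [0.001, 0.997, -0.073, 0.002]
contact_force: [0.2, -0.7, 0.1]
gripper_width: 0.0674
grasp_force: 0.0
time: 9.5
eef_pos: [0.6072, -0.3304, 0.0128]
tool_rot: [0.0, 0.997, -0.073, 0.0]
contact_force: [-0.9, 1.1, 5.6]
gripper_width: 0.0496
grasp_force: 25.0
```

```bash
python3 -m jog '[{"x":0,"y":0,"z":-20,"yaw":0,"gripper":-1},{"x":0,"y":0,"z":-60,"yaw":0,"gripper":-1},{"x":0,"y":0,"z":-105,"yaw":0,"gripper":-1},{"x":-3,"y":-20,"z":-145,"yaw":0,"gripper":-1},{"x":-8,"y":-50,"z":-170,"yaw":0,"gripper":-1},{"x":-15,"y":-92,"z":-172,"yaw":-2,"gripper":-1},{"x":-22,"y":-136,"z":-172,"yaw":-4,"gripper":-1},{"x":-29,"y":-180,"z":-172,"yaw":-6,"gripper":-1}]' 25
```

```text
time: 10.3
eef_pos: [0.6042, -0.1465, 0.1855]
tool_rot: [0.0, 1.0, -0.021, 0.0]
contact_force: [1.0, -0.1, -3.2]
gripper_width: 0.0498
grasp_force: 25.0
```

```bash
python3 -m jog '[{"x":-3,"y":-45,"z":0,"yaw":-2,"gripper":-1},{"x":-5,"y":-91,"z":0,"yaw":-4,"gripper":-1},{"x":-8,"y":-137,"z":0,"yaw":-6,"gripper":-1},{"x":-11,"y":-183,"z":0,"yaw":-8.4,"gripper":-1},{"x":-14,"y":-229,"z":0,"yaw":-8.4,"gripper":-1},{"x":-16,"y":-275,"z":0,"yaw":-8.4,"gripper":-1},{"x":-19,"y":-321,"z":0,"yaw":-8.4,"gripper":-1},{"x":-21,"y":-355,"z":0,"yaw":-8.4,"gripper":-1}]' 25
python3 -m jog '[{"x":1,"y":-12,"z":30,"yaw":0,"gripper":-1},{"x":1,"y":-12,"z":50,"yaw":0,"gripper":-1},{"x":1,"y":-12,"z":55,"yaw":0,"gripper":-1},{"x":1,"y":-12,"z":55,"yaw":0,"gripper":-1}]' 12
python3 look.py w6.png
```

```text
time: 11.1
eef_pos: [0.5979, 0.2104, 0.1851]
tool_rot: [-0.0, 0.999, 0.053, 0.0]
contact_force: [1.0, 0.1, -2.2]
gripper_width: 0.0496
grasp_force: 25.0
time: 11.5
eef_pos: [0.5977, 0.2194, 0.129]
tool_rot: [0.0, 0.999, 0.052, -0.001]
contact_force: [0.3, -0.7, -2.1]
gripper_width: 0.0499
grasp_force: 12.0
11.5 [0.5977 0.2194 0.129 ] az 5.9944444315917735 zt [-0.0015 -0.0006 -1.    ] [ 0.3018 -0.6899 -2.0864]
(148, 168, 268, 129) ((564.6699829101562, 216.13409423828125), (137.24325561523438, 252.19044494628906), 6.08326530456543)
 block ((563.2025756835938, 216.91680908203125), (7.894783020019531, 110.47666931152344), 6.081272125244141)
```

View pics/w6.png

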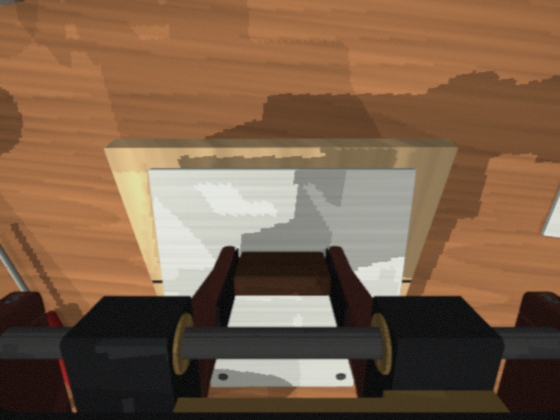

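The held slat spans columns 149–414 (mid 281.5). The board's top edge runs 105–456 (mid 280.5) at row 147, so it is centred and square. Lowering.

```bash
python3 -m jog '[{"x":1.6,"y":-0.5,"z":8,"yaw":0,"gripper":-1},{"x":1.6,"y":-0.5,"z":12,"yaw":0,"gripper":-1},{"x":1.6,"y":-0.5,"z":15,"yaw":0,"gripper":-1},{"x":1.6,"y":-0.5,"z":18,"yaw":0,"gripper":-1},{"x":1.6,"y":-0.5,"z":21,"yaw":0,"gripper":-1},{"x":1.6,"y":-0.5,"z":23,"yaw":0,"gripper":-1},{"x":1.6,"y":-0.5,"z":24,"yaw":0,"gripper":-1},{"x":1.6,"y":-0.5,"z":24,"yaw":0,"gripper":-1}]' 7
python3 -m jog '[{"x":0,"y":0,"z":1,"yaw":0,"gripper":-1},{"x":0,"y":0,"z":1.5,"yaw":0,"gripper":-1},{"x":0,"y":0,"z":1.5,"yaw":0,"gripper":-1}]' 7
```

```text
time: 12.35
eef_pos: [0.5999, 0.2205, 0.105]
tool_rot: [-0.0, 0.999, 0.052, 0.0]
contact_force: [-0.7, -0.5, -2.1]
gripper_width: 0.0501
grasp_force: 7.0
time: 12.65
eef_pos: [0.6, 0.2205, 0.1038]
tool_rot: [-0.0, 0.999, 0.052, 0.0]
contact_force: [-1.4, 0.1, -1.2]
gripper_width: 0.05
grasp_force: 7.0
```

```bash
python3 -m jog '[{"x":-0.8,"y":0.3,"z":0.5,"yaw":0,"gripper":-1},{"x":-0.8,"y":0.3,"z":1.2,"yaw":0,"gripper":-1},{"x":-0.8,"y":0.3,"z":1.5,"yaw":0,"gripper":-1},{"x":-0.8,"y":0.3,"z":1.5,"yaw":0,"gripper":-1}]' 7
python3 look.py w7.png
```

```text
time: 13.05
eef_pos: [0.5998, 0.2204, 0.1036]
tool_rot: [-0.0, 0.999, 0.052, 0.001]
contact_force: [-1.6, -0.9, 7.8]
gripper_width: 0.0498
grasp_force: 7.0
13.05 [0.5998 0.2204 0.1036] az 6.001929439150578 zt [ 0.0019  0.0007 -1.    ] [-1.6244 -0.9341  7.7691]
(208, 359, 150, 40) ((414.4298095703125, 200.21791076660156), (52.546756744384766, 162.9519500732422), 6.135565757751465)
(137, 168, 291, 130) ((576.9274291992188, 218.34820556640625), (125.92537689208984, 248.5991668701172), 6.0995588302612305)
```

View pics/w7.png

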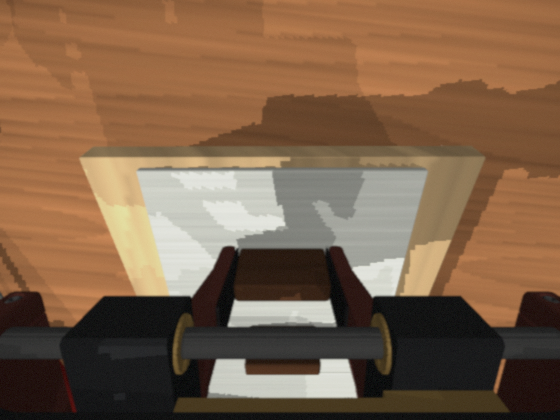

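Seated and centred: the slat spans 137–427 and the board 80–485. Releasing and backing off to check the marks.

```bash
python3 -m jog '[{"x":0,"y":0,"z":-1,"yaw":0,"gripper":-0.4},{"x":0,"y":0,"z":-1,"yaw":0,"gripper":1},{"x":0,"y":0,"z":-1,"yaw":0,"gripper":1},{"x":0,"y":0,"z":-1,"yaw":0,"gripper":1},{"x":0,"y":0,"z":-10,"yaw":0,"gripper":1},{"x":0,"y":0,"z":-40,"yaw":0,"gripper":1},{"x":0,"y":0,"z":-80,"yaw":0,"gripper":1},{"x":-30,"y":0,"z":-110,"yaw":0,"gripper":1}]' 7
python3 -m jog '[{"x":-50,"y":0,"z":0,"yaw":0,"gripper":1},{"x":-100,"y":0,"z":0,"yaw":0,"gripper":1},{"x":-100,"y":0,"z":0,"yaw":0,"gripper":1},{"x":-100,"y":0,"z":0,"yaw":0,"gripper":1}]' 7
python3 look.py w8.png
```

```text
time: 13.9
eef_pos: [0.5722, 0.2175, 0.2151]
tool_rot: [-0.001, 0.999, 0.052, 0.002]
contact_force: [0.7, 0.1, 0.9]
gripper_width: 0.0877
grasp_force: 0.0
time: 14.3
eef_pos: [0.4694, 0.2066, 0.2132]
tool_rot: [-0.0, 0.999, 0.053, 0.001]
contact_force: [1.3, 0.2, -0.5]
gripper_width: 0.0878
grasp_force: 0.0
14.3 [0.4694 0.2066 0.2132] az 6.0397463342680275 zt [ 0.0015  0.0006 -1.    ] [ 1.2744  0.2041 -0.5418]
(480, 179, 80, 93) ((450.3354797363281, -120.85050964355469), (102.13878631591797, 113.09805297851562), 81.6879653930664)
 block ((474.9708557128906, -105.81968688964844), (64.63278198242188, 60.40467834472656), 70.7003173828125)
(184, 0, 197, 243) ((530.5787963867188, 213.3453826904297), (272.119384765625, 204.5712432861328), 6.117415904998779)
 block ((564.7568359375, 217.0418243408203), (108.53077697753906, 65.79789733886719), 6.134491443634033)
```

View pics/w8.png

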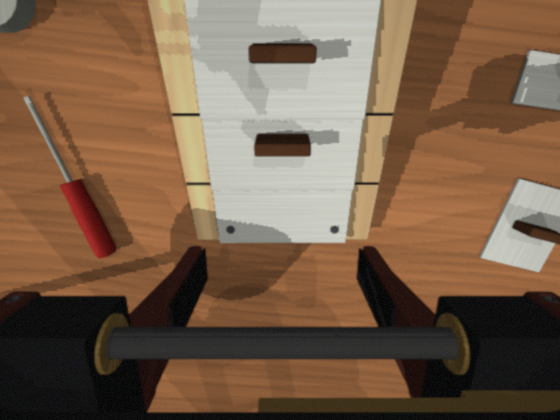

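Both slats are laid square and centred. The lower edges show at rows of about 119 and 189, with the marks at rows 114 and 183. I'll check the offsets numerically.

Run:
```python
from chute import *
np.set_printoptions(precision=2,suppress=True)
T=wristT();g=cv2.cvtColor(cv2.imread('pics/w8.png'),cv2.COLOR_BGR2GRAY).astype(float)
az=np.radians(6.1);t=np.radians(18);n=np.array([-np.sin(t)*np.cos(az),-np.sin(t)*np.sin(az),np.cos(t)])
c0=np.array([.5341,.2126,.0654]);up=np.array([np.cos(t)*np.cos(az),np.cos(t)*np.sin(az),np.sin(t)]);ac=np.cross(n,up)
def mark(v,cols):
    p=150-np.minimum(150,g[v-5:v+6,cols[0]:cols[1]].mean(1)) if 0 else None
    q=g[v-5:v+6,cols[0]:cols[1]].mean(1);w=np.maximum(0,q.max()-q-20);return (w*np.arange(v-5,v+6)).sum()/w.sum()
for v,lc,rc in((114,(178,195),(372,390)),(183,(192,203),(360,375))):
    r=[mark(v,lc),mark(v,rc)]
    m=solve('wrist',[[np.mean(lc),r[0]],[np.mean(rc),r[1]]],c0,n,T)
    print('marks',r,(m-c0)@up*1000)
    for c in((212,235),(330,352)):
        q=g[v-2:v+14,c[0]:c[1]].mean(1);print(v-2,q)
    for e in(v+4,v+5,v+6,v+7):
        E=solve('wrist',[[220,e],[345,e]],c0+n*.0124,n,T);print(e,(E-c0)@up*1000)
```

```text
marks [np.float64(114.24020156774917), np.float64(113.79536354056901)] [21.52 21.95]
112 [198.48 196.04 195.78 195.52 196.13 194.17 189.35 188.13 190.3  194.52
 197.35 198.83 197.96 196.7  194.39 192.3 ]
112 [201.32 204.32 203.86 202.68 201.64 198.41 191.73 195.5  198.36 197.82
 200.59 201.68 201.82 201.18 200.77 201.5 ]
118 [22.04 22.05]
119 [21.12 21.14]
120 [20.2  20.22]
121 [19.28 19.29]
marks [np.float64(183.36712150747238), np.float64(183.01358285541804)] [-53.41 -52.91]
181 [195.13 196.7  196.87 196.61 195.17 193.48 193.43 192.7  190.78 190.22
 191.83 192.17 190.43 190.35 192.83 195.91]
181 [208.14 205.64 201.77 201.36 204.55 205.23 204.05 200.41 194.5  196.
 199.23 200.73 200.45 202.09 203.55 204.09]
187 [-50.62 -50.57]
188 [-51.83 -51.78]
189 [-53.05 -53.  ]
190 [-54.27 -54.22]
```

Both lower edges are within about 0.5 mm of their marks, so I'm handing in.

```bash
python3 -c "
from cell import manip
print(manip.job_done())"
```

```text
the job is handed in; nothing more can be done
None
```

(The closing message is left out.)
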